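# Set the rinsed specimen jar upside down on its drying post

### The arm

A 6-joint arm with a two-finger parallel gripper is mounted at the origin on the work surface. World frame = base frame: x ahead of the robot, y to its left, z up, the work surface at z = 0. Lengths are in m, angles in rad, forces in N, time in s.
With the tool pointing down it reaches from about 0.3 to 1 m from the base axis. Payload 5.1 kg.
Tool frame: the origin (TCP) lies between the finger pads; the fingertips stand 14 mm ahead of it and the grasp point (between the pads) lies 5 mm behind it; z points along the fingers, y is the line along which they close (so a half turn about z gives the same grasp; the last joint's range is limited). The gripper opens to 95 mm and grips with 3 to 60 N. Pads are 20 mm wide; open, the fingers measure 119 mm over their backs; the gripper's body (75 mm by 180 mm) begins 59 mm behind the grasp point.
Start: joints at [1.017, 0.124, 1.65, -0, 1.367, -0.083], TCP at [0.295, 0.579, 0.229] pointing down, gripper open.
Joint ranges: [-2.61, 2.61], [-1.02, 2.33], [0.03, 2.71], [-1.35, 4.49], [0.32, 2.68], [-2.91, 2.91]. Speed limits (rad/s): [2.57, 2.57, 3.14, 3.14, 3.14, 3.14].

### API

Orientations are given as a unit quaternion [w, x, y, z].
In Python, from rig import r gives the robot as it stands. The module is installed in compiled form; this text tells all that it offers.
- The arm moves only by the tool carry_out, never from a script. Its arguments are lists of equal length, an entry for each row: "slide": the shift along the tool's x, y, z in cm, a list of three; "roll": the turn about the tool's z in degrees. A call has 1 to 5 rows; each row is the pose to reach, as a shift and turn from the pose commanded when the call began, along the tool's axes at that moment; what a row does not reach only later rows make up. A row lasts 1/10 s, in which the tool goes at most 50 mm and 8.59 degrees, less where a joint would pass 70% of its speed; a pose out of reach is approached as far as the arm can. A call with a gripper value outside its range is refused whole. "gripper" is the finger opening in cm, from 0 to 9.51, set as the call begins (left out, the last holds). The fingers move at their own pace and stop on an object; "newtons" is the grip in N (left out, the last holds). Time passes only in rows, so rows that repeat a pose let the fingers close. It gives the time, the measured TCP pose, the force, the opening and the grip force at its end, in the units of the state.
- r.get_state(): the state, without advancing time (a new reading comes with each control period).
- r.capture(name): name is "scene" or "top"; returns the picture (400x640x3 uint8, blue, green, red); there is no depth.
- r.get_calibration(name): a dict with "fovy" (degrees; the focal length in pixels is half the picture's height over the tangent of half this angle, whatever the lens; pixels are square), "cx", "cy" (the principal point, pixels), "distortion" ([k1, k2, p1, p2, k3] as OpenCV has them; the pictures are not rectified), "R" (3x3) and "t" (3): a world point X has camera coordinates R X + t. Camera axes: x right, y down, z forward; pixel columns grow to the right and rows downward; lengths in m; the calibration is good to about 2 mm. A picture is of the moment at which its call begins. get_calibration takes no time and is no camera call.
- r.sign_off(): hands the job in; it is judged then, once.
The state is a dict: "clock": time; "joint_pos": joint angles; "qvel": joint speeds; "joint_torque": joint torques, N m; "tcp_pos": TCP position; "tool_rot": TCP orientation; "force": force on the tool from outside, world axes, zero at the start; "torque": the same for the moment, N m; "finger_gap": opening from 0.0 (shut) to 1.0 (fully open); "gripper_force": force on a finger pad.
Only numpy, scipy, OpenCV 4.12 (cv2) and the standard library are available. Lean on these libraries where they do the work, as an engineer would, in place of code of your own. Each camera call takes 0.05 s, during which the arm holds its last target. There are 200 camera calls.

### The job

The slim open glass jar lying on the dowel cradle has just been rinsed: turn it mouth down and put it over the bare wooden post of the round drying stand, lowering it gently (do not drop it) until its rim rests on the stand's foot, then let go. Leave the squat lidded jar where it stands.

Things in the scene. Friction and masses are not known exactly. Their poses are not given: they have to be found in the camera images.
- jar: Slim open straight rose glass jar, 44 mm outer and 38 mm inner diameter, 105 mm long, 100 mm deep inside, about 130 g, loose. Origin at the centre of its closed bottom's outer face; its z axis runs along the jar out through the mouth (mouth centre 105 mm along z). It starts lying level on the cradle, its axis 55 mm above the shelf, mouth to the robot's left (+y).
- cradle: Fixed oak cradle on which the jar lies: foot 110 x 60 x 10 mm, two end blocks and two parallel dowels as long as the foot, reaching 36 mm height and only 36 mm wide, narrower than the jar, so fingers can close on the jar's sides. Origin at the centre of its underside on the shelf; x along the dowels, within 20 degrees of the robot's left (+y). It stands left or right of the middle.
- stand: Fixed drying stand, on the other side from the cradle: round oak foot of 84 mm diameter, 12 mm thick, with one bare upright round-nosed wooden post of 16 mm diameter at its centre, tip 92 mm above the shelf (80 mm above the foot). Origin at the centre of the foot's underside on the shelf, z up. (Not the low square stand farther off, which carries a plaster vertebra.)
- lidded_jar: Bystander near the middle, on the robot's side of the work: squat closed rose glass jar standing upright, 68 mm diameter, 67 mm high with steel lid and knob, loose. Origin at the centre of its underside. Some 0.84 m straight ahead of the robot, is a fixed skull on a turntable (210 mm diameter, 185 mm high in all); beside that a vertebra on a square stand (60 mm high in all) and a forceps.
There are look-alikes about, which are no part of the job. Leave any red or turquoise look-alike of the jar alone.

How it is judged:
By the outcome, as a careful person would: the job done as asked, in the order asked, and still so for the second after the job is handed in, with the robot touching nothing.
It also fails if it takes over 40 s, if anything falls off the work surface, if the arm or the gripper's body presses on something with over 40 N, if the wrist force passes 120 N, or if a joint passes its speed limit or range.

## Working session

There is one attempt and no reset: what is moved stays moved. The work goes in short steps, Python scripts to look and compute and a tool call to move; the robot and the scene stay as the last step left them, time stands still between calls to the robot, and variables do not carry over. Pictures are saved under pics/ and viewed, at most 12 in all, crops included, and the job is handed in when it is done.

Besides the shell and the picture viewer there is one more tool, called as name([rows], argument=value, ...), one row to a line, values as JSON. carry_out: Moves the arm, as the interface text tells. Its arguments: {"type":"object","properties":{"slide":{"type":"array","items":{"type":"array","items":{"type":"number"}}},"roll":{"type":"array","items":{"type":"number"}},"gripper":{"type":"number"},"newtons":{"type":"number"}},"required":["slide","roll"]}

```bash
mkdir -p pics; python3 - <<'E'
from rig import r
import cv2,json
for n in("scene","top"):
    cv2.imwrite(f"pics/{n}0.png",r.capture(n)); print(n,r.get_calibration(n))
print(r.get_state())
E
```

```text
scene {'fovy': 50.27038975177199, 'cx': 320.08905475910774, 'cy': 195.69549990404195, 'distortion': array([-0.07571691,  0.        ,  0.        ,  0.        ,  0.        ]), 'R': array([[-0.74724895,  0.66439101, -0.01426854],
       [ 0.54969081,  0.6058934 , -0.57509408],
       [-0.37344212, -0.43758173, -0.81796284]]), 't': array([ 0.48773333, -0.24144137,  1.11927395])}
top {'fovy': 49.63601588282554, 'cx': 320.3747852240964, 'cy': 197.04738854054872, 'distortion': array([-0.03958803,  0.        ,  0.        ,  0.        ,  0.        ]), 'R': array([[-9.76983909e-03, -9.99952274e-01,  2.22860592e-05],
       [-9.95641022e-01,  9.72564950e-03, -9.27597223e-02],
       [ 9.27550785e-02, -9.28436476e-04, -9.95688522e-01]]), 't': array([-0.06394314,  0.58912758,  1.17066371])}
{'clock': 0.1, 'joint_pos': array([ 1.01736560e+00,  1.24456337e-01,  1.65153026e+00, -2.42819696e-05,
        1.36752768e+00, -8.25980221e-02]), 'qvel': array([ 0.00061392, -0.00292944, -0.00320627,  0.00031211,  0.00169702,
       -0.00202341]), 'joint_torque': array([ 2.51065667e-04, -4.18883300e+01, -3.61095142e+01,  7.77353346e-02,
        4.61801724e-02, -6.71648286e-05]), 'tcp_pos': array([0.29459323, 0.57877936, 0.22750356]), 'tool_rot': array([-2.89134587e-04,  2.33245372e-01,  9.72417438e-01, -9.16350547e-04]), 'force': array([1.05432118, 0.62469734, 0.60171684]), 'torque': array([-0.03629581,  0.0097649 ,  0.02122893]), 'gripper_force': 0.0, 'finger_gap': 0.9983554826968437}
```

View pics/scene0.png

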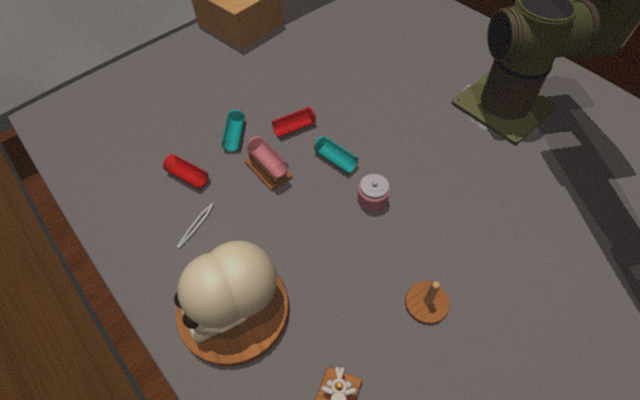

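View pics/top0.png

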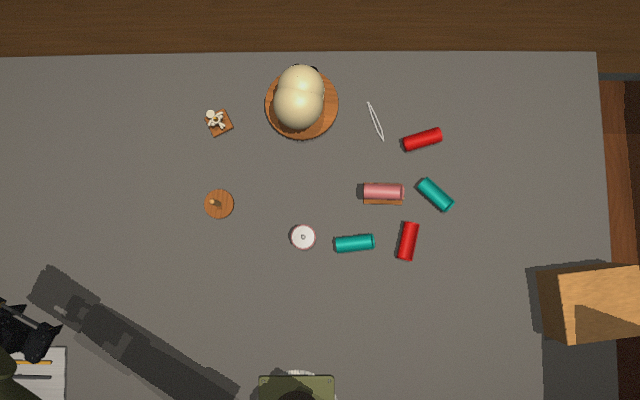

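The only rose-coloured slim jar is the one on the oak cradle, at scene (267,160) and top (383,192). The red jars, at top (422,139) and (408,241), and the turquoise ones, at (435,194) and (354,243), lie on the bare shelf, so they are look-alikes. The round stand with the bare post is at top (219,204) and scene (428,302). The square one at top (219,122) carries the vertebra. Next I'll measure these and confirm in a crop.

```bash
cat > h.py <<'E'
from rig import r
import cv2,numpy as np
def cam(n):
    c=r.get_calibration(n);f=200/np.tan(np.radians(c['fovy'])/2)
    return np.array([[f,0,c['cx']],[0,f,c['cy']],[0,0,1]]),c['distortion'],c['R'],c['t']
def cast(n,p,z):
    K,d,R,t=cam(n);u=cv2.undistortPoints(np.float64(p).reshape(-1,1,2),K,d).reshape(-1,2)
    D=np.c_[u,np.ones(len(u))]@R;C=-R.T@t
    return C+D*((z-C[2])/D[:,2])[:,None]
def proj(n,P):
    K,d,R,t=cam(n);return cv2.projectPoints(np.float64(P).reshape(-1,3),cv2.Rodrigues(R)[0],t,K,d)[0].reshape(-1,2)
def blob(m,near):
    cs=cv2.findContours(m,cv2.RETR_EXTERNAL,cv2.CHAIN_APPROX_NONE)[0]
    cs=[c for c in cs if cv2.contourArea(c)>60]
    return min(cs,key=lambda c:np.linalg.norm(c.reshape(-1,2).mean(0)-near))
E
python3 - <<'E'
from h import *
T=cv2.imread('pics/top0.png');S=cv2.imread('pics/scene0.png')
H=cv2.cvtColor(T,cv2.COLOR_BGR2HSV);HS=cv2.cvtColor(S,cv2.COLOR_BGR2HSV)
print(H[188,383],H[202,383],H[204,230],H[239,408],HS[155,265],HS[302,415],HS[180,268])
def rose(H):return cv2.inRange(H,(165,50,60),(180,190,255))|cv2.inRange(H,(0,50,60),(5,190,255))
def wood(H):return cv2.inRange(H,(6,90,40),(20,255,255))
b=blob(rose(H),(383,190));q=cv2.minAreaRect(b);print('jar top',q,cv2.boundingRect(b))
print(cast('top',cv2.boxPoints(q),.055).round(4))
print('z.077',cast('top',cv2.boxPoints(q),.077).round(4))
b=blob(rose(HS),(267,160));q=cv2.minAreaRect(b);print('jar scene',q);print(cast('scene',cv2.boxPoints(q),.055).round(4))
for n,h,near in(('top',H,(219,204)),('scene',HS,(428,302))):
    b=blob(wood(h),near);hl=b
    e=cv2.fitEllipse(hl);print(n,'stand',e,cast(n,[e[0]],.012).round(4),cast(n,[cv2.boundingRect(b)[:2]],.012))
b=blob(wood(H),(383,204));q=cv2.minAreaRect(b);print('cradle',q)
a=cv2.resize(T[165:275,190:460],None,fx=2.9,fy=2.9,interpolation=cv2.INTER_CUBIC)
c=cv2.resize(S[125:205,220:420],None,fx=3.5,fy=3.5,interpolation=cv2.INTER_CUBIC)
w=max(a.shape[1],c.shape[1]);cv2.imwrite('pics/crop1.png',np.vstack([cv2.copyMakeBorder(i,0,0,0,w-i.shape[1],0) for i in(a,c)]))
E
```

```text
[  1 105 201] [ 13 158 153] [ 13 162 167] [  1 188 217] [179  91 183] [ 13 154 149] [ 11 136  86]
jar top ((383.5, 191.5), (15.0, 41.0), 90.0) (363, 184, 42, 16)
[[ 0.6203 -0.1857  0.055 ]
 [ 0.6193 -0.2973  0.055 ]
 [ 0.5784 -0.2961  0.055 ]
 [ 0.5795 -0.185   0.055 ]]
z.077 [[ 0.6176 -0.1835  0.077 ]
 [ 0.6166 -0.293   0.077 ]
 [ 0.5765 -0.2918  0.077 ]
 [ 0.5775 -0.1828  0.077 ]]
jar scene ((267.0000305175781, 156.0), (49.497474670410156, 19.798988342285156), 45.0)
[[ 0.6208 -0.3027  0.055 ]
 [ 0.5706 -0.3163  0.055 ]
 [ 0.5769 -0.1787  0.055 ]
 [ 0.6238 -0.1691  0.055 ]]
top stand ((218.46676635742188, 203.4206085205078), (28.718990325927734, 29.522686004638672), 58.18104934692383) [[0.5747 0.2166 0.012 ]] [[0.61589432 0.25810372 0.012     ]]
scene stand ((427.0736389160156, 301.8879089355469), (41.38041305541992, 44.94451141357422), 125.80181884765625) [[0.5761 0.2187 0.012 ]] [[0.57530057 0.16172083 0.012     ]]
cradle ((382.6089172363281, 199.910888671875), (40.39850997924805, 9.850868225097656), 5.710593223571777)
```

View pics/crop1.png

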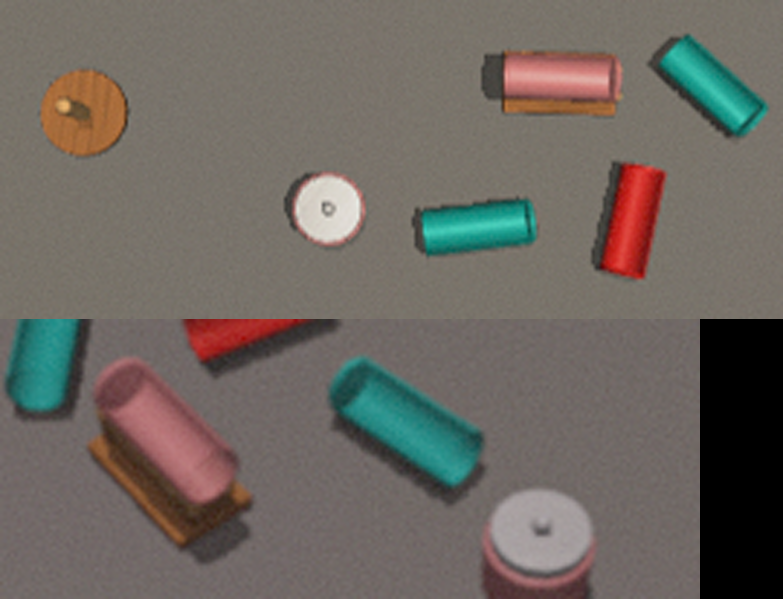

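The crop confirms it: the rose jar lies on the oak cradle at crop (560,78), and the round stand with the bare post is at (85,112). The dark disc at the −y end is the closed bottom seen through the glass, so the mouth is at +y as described. 

The tool can only turn about the vertical. I'll grip lightly near the closed end so the heavier mouth side swings down.

```bash
python3 - <<'E'
from h import *
T=cv2.imread('pics/top0.png');H=cv2.cvtColor(T,cv2.COLOR_BGR2HSV)
m=cv2.inRange(H,(165,50,60),(180,190,255))|cv2.inRange(H,(0,50,60),(5,190,255))
b=blob(m,(383,190));v=cv2.fitLine(b,cv2.DIST_L2,0,.01,.01).ravel()
w=cast('top',[v[2:]-15*v[:2],v[2:]+15*v[:2]],.055);d=w[0]-w[1];print('axis dir',d,np.degrees(np.arctan2(d[0],d[1])),w)
c=blob(cv2.inRange(H,(6,90,40),(20,255,255)),(383,204)).reshape(-1,2)
lo=np.array([(x,c[c[:,0]==x,1].max()) for x in range(366,401)]);print(lo[:,1])
e=cast('top',lo,.010);p=np.polyfit(e[:,1],e[:,0],1);print('cradle edge slope deg',np.degrees(np.arctan(p[0])))
E
```

```text
axis dir [0.00170222 0.08146123 0.        ] 1.1970811658059528 [[ 0.60068344 -0.19971543  0.055     ]
 [ 0.59898122 -0.28117666  0.055     ]]
[203 203 203 203 203 203 203 203 203 203 203 203 203 203 203 203 203 203
 203 203 203 203 203 203 203 203 204 204 204 204 204 204 204 204 204]
cradle edge slope deg 2.4489845637482763
```

carry_out([
  [0, 0, 0],
  [0, 0, 0],
  [0, 0, 0],
  [0, 0, 0],
  [0, 0, 0],
], roll=[8, 16, 24, 32, 40], gripper=7.0)

```text
clock: 0.6
tcp_pos: [0.2946, 0.579, 0.2279]
tool_rot: [0.0, 0.554, 0.832, -0.001]
force: [-0.4, 0.3, 0.8]
finger_gap: 0.74
gripper_force: 0.0
```

carry_out([
  [0, 0, 0],
  [0, 0, 0],
  [0, 0, 0],
  [0, 0, 0],
], roll=[8, 16, 24, 24])

```text
clock: 1.0
tcp_pos: [0.2947, 0.579, 0.228]
tool_rot: [0.0, 0.713, 0.701, -0.001]
force: [-0.5, 0.3, -0.0]
finger_gap: 0.74
gripper_force: 0.0
```

carry_out([
  [-4.2, 1.6, 0],
  [-8.5, 3.2, 0],
  [-12.8, 4.8, 0],
  [-17.0, 6.4, 0],
  [-21.3, 8.0, 0],
], roll=[0, 0, 0, 0, 0])

```text
clock: 1.5
tcp_pos: [0.3713, 0.3632, 0.2284]
tool_rot: [0.0, 0.712, 0.703, -0.0]
force: [0.2, -0.0, 0.7]
finger_gap: 0.737
gripper_force: 0.0
```

carry_out([
  [-4.2, 1.6, 0],
  [-8.5, 3.2, 0],
  [-12.8, 4.8, 0],
  [-17.0, 6.4, 0],
  [-21.3, 8.0, 0],
], roll=[0, 0, 0, 0, 0])

```text
clock: 2.0
tcp_pos: [0.4477, 0.1489, 0.2286]
tool_rot: [0.0, 0.712, 0.702, 0.0]
force: [0.8, -0.5, 0.1]
finger_gap: 0.733
gripper_force: 0.0
```

carry_out([
  [-4.2, 1.6, 0],
  [-8.5, 3.2, 0],
  [-12.8, 4.8, 0],
  [-17.0, 6.4, 0],
  [-21.3, 8.0, 0],
], roll=[0, 0, 0, 0, 0])

```text
clock: 2.5
tcp_pos: [0.5241, -0.0656, 0.2285]
tool_rot: [-0.0, 0.712, 0.702, 0.0]
force: [0.7, 0.3, 0.9]
finger_gap: 0.734
gripper_force: 0.0
```

carry_out([
  [-4.2, 1.6, 0],
  [-8.5, 3.2, 0],
  [-12.8, 4.8, 0],
  [-17.0, 6.4, 0],
  [-21.3, 8.0, 0],
], roll=[0, 0, 0, 0, 0])

```text
clock: 3.0
tcp_pos: [0.6005, -0.2798, 0.2282]
tool_rot: [-0.0, 0.712, 0.702, 0.0]
force: [0.3, 1.4, -0.6]
finger_gap: 0.738
gripper_force: 0.0
```

carry_out([
  [0, 0, 0],
  [0, 0, 0],
], roll=[0.5, 0.5])

```text
clock: 3.2
tcp_pos: [0.6, -0.2787, 0.2276]
tool_rot: [-0.001, 0.716, 0.698, -0.0]
force: [-0.5, 0.8, 1.0]
finger_gap: 0.735
gripper_force: 0.0
```

carry_out([
  [0, -0.2, 4],
  [0, -0.2, 8],
  [0, -0.2, 12],
  [0, -0.2, 15],
  [0, -0.2, 17.7],
], roll=[0, 0, 0, 0, 0])

```text
clock: 3.7
tcp_pos: [0.5973, -0.2757, 0.0498]
tool_rot: [-0.001, 0.715, 0.699, -0.0]
force: [0.2, 0.9, -0.6]
finger_gap: 0.736
gripper_force: 0.0
```

carry_out([
  [0, 0, 0],
  [0, 0, 0],
  [0, 0, 0],
  [0, 0, 0],
  [0, 0, 0],
], roll=[0, 0, 0, 0, 0], gripper=3.8, newtons=6)

```text
clock: 4.2
tcp_pos: [0.5998, -0.2785, 0.0544]
tool_rot: [0.002, 0.716, 0.698, 0.001]
force: [0.3, 0.9, 4.7]
finger_gap: 0.471
gripper_force: 6.0
```

```bash
python3 - <<'E'
from h import *
T=r.capture('top');S=r.capture('scene')
a=cv2.resize(T[150:270,330:470],None,fx=2.8,fy=2.8,interpolation=cv2.INTER_CUBIC);c=cv2.resize(S[90:210,210:350],None,fx=2.8,fy=2.8,interpolation=cv2.INTER_CUBIC)
cv2.imwrite('pics/grip.png',np.hstack([a,c]));s=r.get_state();print(s['tcp_pos'],s['finger_gap'],s['gripper_force'])
E
```

```text
[ 0.59983218 -0.27853499  0.05426733] 0.4682047070061046 5.989155122078955
```

View pics/grip.png

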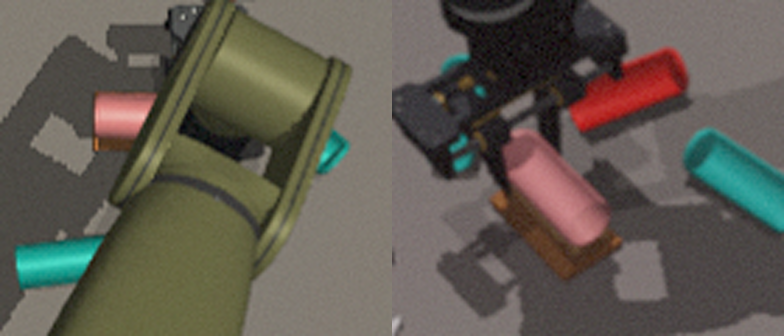

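The jar is gripped near its −y end (right half, about (520,160)), with the opening reading 44.6 mm. I'll lift slowly and see whether it swings.

carry_out([
  [0, 0, -1],
  [0, 0, -2],
  [0, 0, -3],
  [0, 0, -4],
  [0, 0, -5],
], roll=[0, 0, 0, 0, 0])

```text
clock: 4.8
tcp_pos: [0.5983, -0.2781, 0.1026]
tool_rot: [0.0, 0.716, 0.698, 0.0]
force: [0.5, 0.0, -1.1]
finger_gap: 0.473
gripper_force: 6.0
```

```bash
python3 - <<'E'
from h import *
S=r.capture('scene')
cv2.imwrite('pics/lift.png',cv2.resize(S[90:210,200:350],None,fx=4,fy=4,interpolation=cv2.INTER_CUBIC));s=r.get_state();print(s['tcp_pos'],s['finger_gap'],s['force'],s['torque'])
E
```

```text
[ 0.59938879 -0.27866338  0.10482793] 0.4692426486242035 [ 0.9429686  -0.56921527  0.4104161 ] [-0.15906695  0.00062927 -0.05963262]
```

View pics/lift.png

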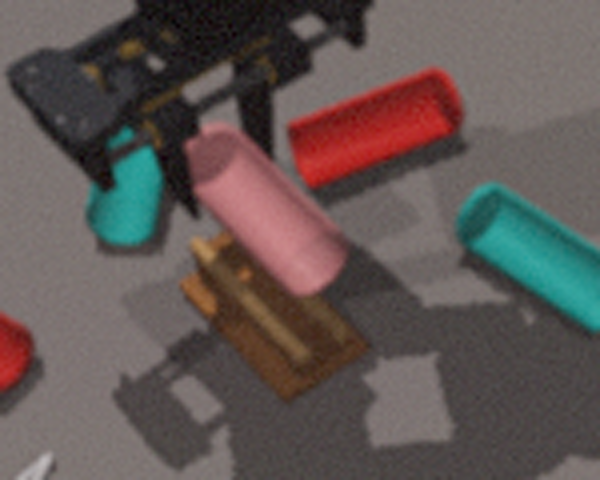

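carry_out([
  [0, 0, -1],
  [0, 0, -1],
  [0, 0, -1],
  [0, 0, -1],
  [0, 0, -1],
], roll=[0, 0, 0, 0, 0], newtons=3.5)

```text
clock: 5.35
tcp_pos: [0.5979, -0.2778, 0.1109]
tool_rot: [-0.001, 0.716, 0.698, -0.0]
force: [0.5, 0.2, -0.6]
finger_gap: 0.47
gripper_force: 3.5
```

```bash
cat >> h.py <<'E'
def shot(name,x0,x1,y0,y1,f):
    cv2.imwrite('pics/'+name,cv2.resize(r.capture('scene')[y0:y1,x0:x1],None,fx=f,fy=f,interpolation=cv2.INTER_CUBIC))
    s=r.get_state();print(s['clock'],s['tcp_pos'],s['finger_gap'],s['gripper_force'],s['force'],s['torque'])
def jarax():
    S=r.capture('scene');H=cv2.cvtColor(S,cv2.COLOR_BGR2HSV)
    m=cv2.inRange(H,(165,50,60),(180,170,255))|cv2.inRange(H,(0,50,60),(4,170,255))
    g=r.get_state()['tcp_pos']+[0,0,.005];p=proj('scene',g)[0]
    b=blob(m,p);print('grasp px',p,'jar rect',cv2.minAreaRect(b))
    # tilt: predicted mouth pixel for tilt angles (mouth swings in plane of tool x)
    for a in range(0,100,15):
        k=np.radians(a);print(a,proj('scene',g+.091*np.array([.02,np.cos(k),-np.sin(k)]))[0].round(),end=' ')
E
python3 -c "
from h import *
shot('loose.png',200,350,90,210,4);jarax()"
```

```text
5.4 [ 0.5979927  -0.27784385  0.11102302] 0.47063082462021666 3.4999359003268182 [-0.25944271  0.08899382 -1.14517136] [-0.16604838  0.0630308   0.05632115]
grasp px [253.15521156 127.66203666] jar rect ((264.0450439453125, 144.01072692871094), (51.82013702392578, 20.76736068725586), 58.392494201660156)
0 [278. 151.] 15 [279. 158.] 30 [277. 162.] 45 [274. 164.] 60 [269. 163.] 75 [264. 160.] 90 [258. 155.]
```

View pics/loose.png

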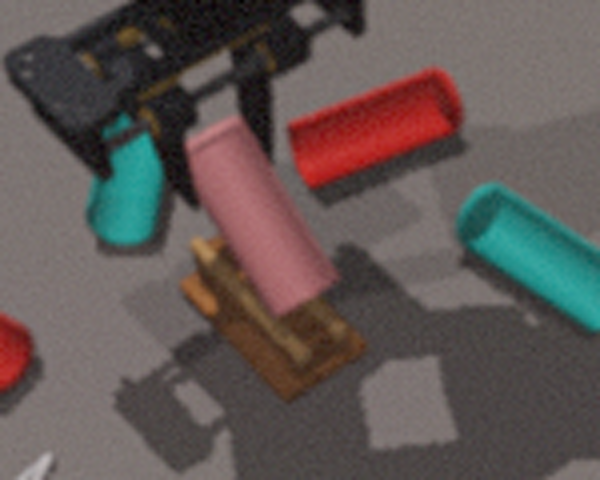

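The jar swings at 3.5 N: its lower end has dropped to crop (305,295). I'll keep lifting so it can swing all the way.

carry_out([
  [0, 0, -1.5],
  [0, 0, -3],
  [0, 0, -4.5],
  [0, 0, -6],
  [0, 0, -7.5],
], roll=[0, 0, 0, 0, 0])

```text
clock: 5.95
tcp_pos: [0.5987, -0.2782, 0.189]
tool_rot: [0.001, 0.716, 0.698, 0.0]
force: [0.4, -0.7, -1.4]
finger_gap: 0.47
gripper_force: 3.5
```

carry_out([
  [0, 0, -1.5],
  [0, 0, -3],
  [0, 0, -3],
  [0, 0, -3],
  [0, 0, -3],
], roll=[0, 0, 0, 0, 0])

```text
clock: 6.45
tcp_pos: [0.5978, -0.2777, 0.2154]
tool_rot: [-0.001, 0.716, 0.698, -0.0]
force: [-0.1, -0.5, -1.0]
finger_gap: 0.469
gripper_force: 3.5
```

```bash
python3 -c "
from h import *
shot('hang.png',190,340,60,180,4);jarax()"
```

```text
6.5 [ 0.59771479 -0.27768545  0.21516929] 0.4731550598600608 3.499915120191872 [-0.79582848  0.45622098 -1.15605575] [-0.08181634  0.09845579 -0.01369161]
grasp px [246.00402345  90.69029559] jar rect ((274.53643798828125, 102.24676513671875), (65.31564331054688, 58.43687057495117), 58.392494201660156)
0 [273. 115.] 15 [274. 123.] 30 [272. 128.] 45 [269. 131.] 60 [264. 131.] 75 [258. 129.] 90 [252. 124.]
```

View pics/hang.png

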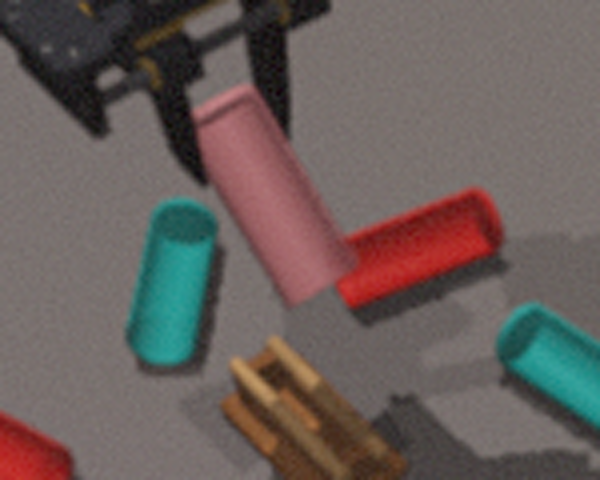

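The jar stays tilted about 35° because pad friction holds it. The upper rim point leads in +y, so I'll bring that point against the upright post and slide +y at a fixed height. The post will push the mouth back until the jar hangs vertical.

carry_out([
  [4.0, -0.4, 0],
  [8.0, -0.8, 0],
  [12, -1.2, 0],
  [16, -1.5, 0],
  [19, -1.7, 0],
], roll=[0, 0, 0, 0, 0])

```text
clock: 7.05
tcp_pos: [0.5854, -0.0854, 0.2158]
tool_rot: [-0.001, 0.716, 0.698, -0.0]
force: [-0.1, 0.9, -1.1]
finger_gap: 0.469
gripper_force: 3.5
```

carry_out([
  [4.5, -0.4, 0],
  [9.0, -0.8, 0],
  [13, -1.2, 0],
  [16, -1.5, 0],
  [18.5, -1.8, 0],
], roll=[0, 0, 0, 0, 0])

```text
clock: 7.55
tcp_pos: [0.5722, 0.0997, 0.2158]
tool_rot: [-0.0, 0.716, 0.698, -0.0]
force: [-0.2, -0.2, -2.0]
finger_gap: 0.473
gripper_force: 3.5
```

carry_out([
  [0, 0, 2],
  [0, 0, 4],
  [0, 0, 6],
  [0, 0, 7],
  [0, 0, 7],
], roll=[0, 0, 0, 0, 0])

```text
clock: 8.05
tcp_pos: [0.5714, 0.0976, 0.1442]
tool_rot: [-0.002, 0.716, 0.698, -0.002]
force: [-0.4, 0.3, -0.9]
finger_gap: 0.467
gripper_force: 3.5
```

```bash
python3 -c "
from h import *
shot('pre.png',340,480,180,330,4);jarax()"
```

```text
8.1 [0.57245599 0.09766234 0.14583186] 0.4736468614823979 3.499923669733107 [-0.03190124  0.84587811 -0.99865979] [-0.09161205  0.06578842 -0.03718545]
grasp px [390.46000601 221.875922  ] jar rect ((402.7264099121094, 247.42996215820312), (49.77260208129883, 25.077392578125), 65.69544982910156)
0 [430. 257.] 15 [426. 262.] 30 [420. 265.] 45 [412. 264.] 60 [403. 260.] 75 [393. 255.] 90 [384. 247.]
```

View pics/pre.png

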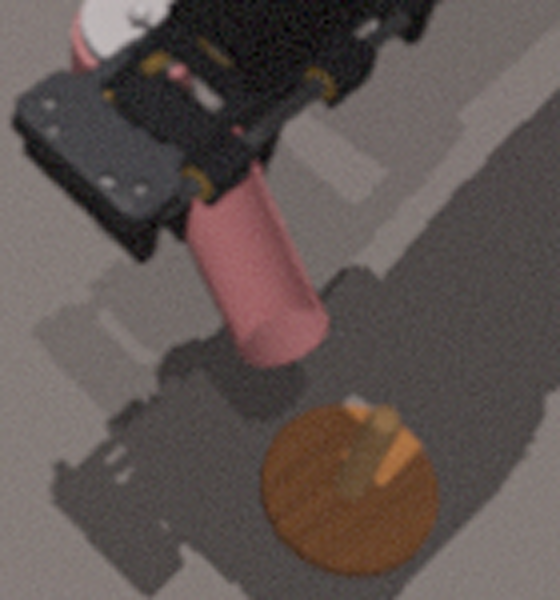

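The jar hangs about 45° down. Its lower end is at crop (288,335), and the post's tip is at (385,418) with its foot centre at (350,490). Next I'll lower it and press it against the post.

carry_out([
  [0, 0, 2],
  [0, 0, 3.8],
  [1, 0, 3.8],
  [2, 0, 3.8],
  [3, 0, 3.8],
], roll=[0, 0, 0, 0, 0])

```text
clock: 8.65
tcp_pos: [0.575, 0.129, 0.1107]
tool_rot: [0.001, 0.716, 0.698, 0.001]
force: [-0.6, -0.0, -0.2]
finger_gap: 0.475
gripper_force: 3.5
```

carry_out([
  [0.7, 0, 0],
  [1.4, 0, 0],
  [2.1, 0, 0],
  [2.8, 0, 0],
  [3.5, 0, 0],
], roll=[0, 0, 0, 0, 0])

```text
clock: 9.15
tcp_pos: [0.5746, 0.1634, 0.1086]
tool_rot: [-0.0, 0.716, 0.698, -0.0]
force: [-0.2, -0.5, -0.9]
finger_gap: 0.47
gripper_force: 3.5
```

carry_out([
  [0.6, 0, 0],
  [1.2, 0, 0],
  [1.8, 0, 0],
  [2.3, 0, 0],
  [2.4, 0, 0],
], roll=[0, 0, 0, 0, 0])

```text
clock: 9.65
tcp_pos: [0.5753, 0.1871, 0.1086]
tool_rot: [0.0, 0.716, 0.698, -0.0]
force: [-0.2, -1.2, -1.1]
finger_gap: 0.471
gripper_force: 3.5
```

```bash
python3 -c "
from h import *
shot('push.png',340,480,180,330,4);jarax()"
```

```text
9.7 [0.57525288 0.18698375 0.10862571] 0.4667241821579513 3.4969590744003654 [ 0.00268957 -0.60172782 -1.48914165] [-0.20693533  0.03151818 -0.04046615]
grasp px [424.767179   266.86399235] jar rect ((421.0062255859375, 290.830078125), (13.624932289123535, 28.59970474243164), 62.35402297973633)
0 [466. 305.] 15 [461. 308.] 30 [453. 309.] 45 [445. 307.] 60 [435. 303.] 75 [425. 296.] 90 [415. 288.]
```

View pics/push.png

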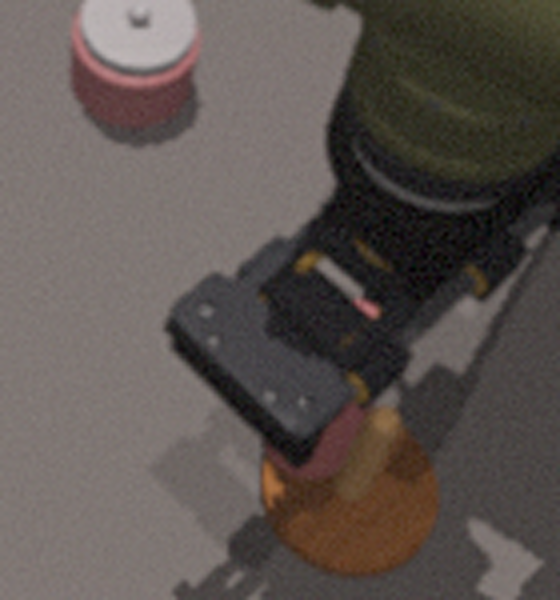

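The jar stands beside the post, nearly upright; its rim shows at crop (310,475). I'll push 2 mm more, back off, raise it and measure its tilt.

carry_out([
  [0.15, 0, 0],
  [0.2, 0, 0],
  [0.2, 0, 0],
  [-0.4, 0, 0],
  [-1, 0, 0],
], roll=[0, 0, 0, 0, 0])

```text
clock: 10.25
tcp_pos: [0.5748, 0.1767, 0.1084]
tool_rot: [-0.0, 0.716, 0.698, 0.0]
force: [-0.3, -0.2, -1.5]
finger_gap: 0.47
gripper_force: 3.5
```

carry_out([
  [0, 0, -2],
  [0, 0, -5],
  [0, 0, -8],
  [0, 0, -10.2],
  [0, 0, -10.2],
], roll=[0, 0, 0, 0, 0])

```text
clock: 10.75
tcp_pos: [0.5772, 0.177, 0.2151]
tool_rot: [0.002, 0.716, 0.698, 0.003]
force: [0.2, 0.5, -1.2]
finger_gap: 0.466
gripper_force: 3.5
```

```bash
cat >> h.py <<'E'
def tilt(n,save=None):
    I=r.capture(n);H=cv2.cvtColor(I,cv2.COLOR_BGR2HSV);g=r.get_state()['tcp_pos']+[0,0,.005]
    m=cv2.inRange(H,(165,50,40),(180,170,255))|cv2.inRange(H,(0,50,40),(4,170,255))
    mouth=proj(n,g-[0,0,.091])[0];b=blob(m,mouth);print(n,'px of mouth if vertical',mouth,'blob bbox',cv2.boundingRect(b),'area',cv2.contourArea(b))
    t=np.linspace(0,2*np.pi,60)
    for a in(75,85,90,95,105):
        k=np.radians(a);ax=np.array([.026,np.cos(k),-np.sin(k)]);u=np.array([0,np.sin(k),np.cos(k)])
        ring=g+.091*ax+.022*(np.outer(np.cos(t),[1,0,0])+np.outer(np.sin(t),u));p=proj(n,ring)
        print(a,'ring x',p[:,0].min().round(1),p[:,0].max().round(1),'y max',p[:,1].max().round(1))
    return I
E
python3 - <<'E'
from h import *
print(r.get_state()['tcp_pos'])
S=tilt('scene');T=r.capture('top')
a=cv2.resize(S[180:330,330:480],None,fx=3.5,fy=3.5,interpolation=cv2.INTER_CUBIC);b=cv2.resize(T[150:270,180:255],None,fx=3.5,fy=525/120,interpolation=cv2.INTER_CUBIC)
cv2.imwrite('pics/over.png',np.hstack([a,b]))
E
```

```text
[0.57716665 0.1770284  0.21509083]
scene px of mouth if vertical [421.38175588 259.87191234] blob bbox (408, 241, 37, 31) area 447.5
75 ring x 418.1 444.9 y max 280.2
85 ring x 411.0 437.2 y max 275.3
90 ring x 407.6 433.4 y max 272.5
95 ring x 404.3 429.7 y max 269.6
105 ring x 398.2 422.5 y max 263.2
```

View pics/over.png

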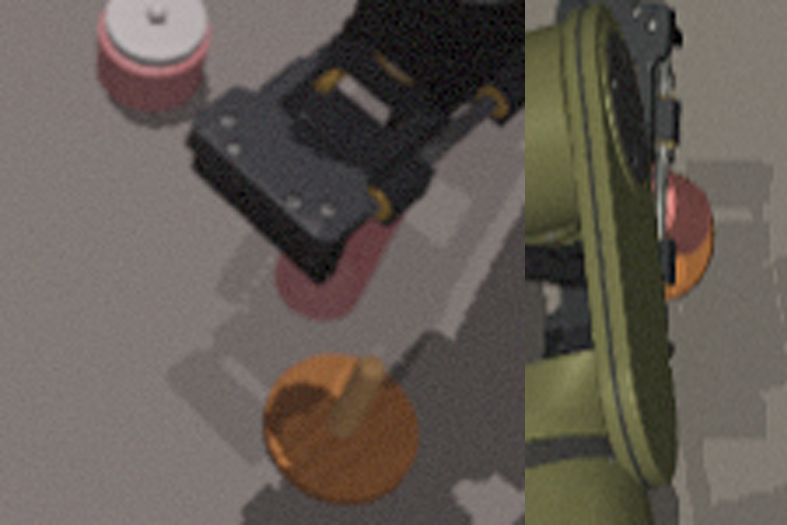

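The measured outline (left edge x=408, bottom y=271) matches a 90° hang, and the jar runs parallel to the post. I'll centre it over the post and lower it in stages, watching the force.

carry_out([
  [1.5, 0, 0],
  [3, 0, 0],
  [4.05, 0, 0],
  [4.05, 0, 0],
  [4.05, 0, 0],
], roll=[0, 0, 0, 0, 0])

```text
clock: 11.35
tcp_pos: [0.5758, 0.2178, 0.2101]
tool_rot: [-0.0, 0.716, 0.698, -0.001]
force: [1.1, -0.3, -0.3]
finger_gap: 0.47
gripper_force: 3.5
```

carry_out([
  [0, 0, 1],
  [0, 0, 2],
  [0, 0, 3],
  [0, 0, 4],
  [0, 0, 5],
], roll=[0, 0, 0, 0, 0])

```text
clock: 11.85
tcp_pos: [0.5757, 0.2169, 0.1593]
tool_rot: [-0.0, 0.716, 0.698, -0.0]
force: [-0.1, 0.4, -1.2]
finger_gap: 0.468
gripper_force: 3.5
```

```bash
python3 - <<'E'
from h import *
s=r.get_state();print(s['tcp_pos'],s['force'],s['torque'],s['finger_gap']);tilt('scene')
E
```

```text
[0.57574704 0.21691961 0.15926825] [-0.13004551  0.38224836 -1.18804064] [-0.15247726  0.04075731 -0.02000459] 0.4682465833036056
scene px of mouth if vertical [433.16173427 288.32691748] blob bbox (358, 183, 33, 29) area 379.5
75 ring x 430.1 456.0 y max 308.8
85 ring x 423.2 448.4 y max 303.7
90 ring x 419.9 444.7 y max 300.9
95 ring x 416.7 441.1 y max 298.0
105 ring x 410.9 434.2 y max 291.7
```

carry_out([
  [0, 0, 1],
  [0, 0, 2],
  [0, 0, 3],
  [0, 0, 4],
  [0, 0, 4.7],
], roll=[0, 0, 0, 0, 0])

```text
clock: 12.4
tcp_pos: [0.5756, 0.2171, 0.1123]
tool_rot: [-0.0, 0.716, 0.698, -0.001]
force: [0.0, 0.1, -1.4]
finger_gap: 0.465
gripper_force: 3.5
```

carry_out([
  [0, 0, 0.2],
  [0, 0, 0.4],
  [0, 0, 0.6],
  [0, 0, 0.7],
  [0, 0, 0.7],
], roll=[0, 0, 0, 0, 0])

```text
clock: 12.9
tcp_pos: [0.5762, 0.2172, 0.1068]
tool_rot: [0.0, 0.716, 0.698, 0.0]
force: [-0.1, 0.1, -1.5]
finger_gap: 0.467
gripper_force: 3.5
```

carry_out([
  [0, 0, 0.1],
  [0, 0, 0.2],
  [0, 0, 0.3],
  [0, 0, 0.4],
  [0, 0, 0.4],
], roll=[0, 0, 0, 0, 0])

```text
clock: 13.4
tcp_pos: [0.5761, 0.2172, 0.1027]
tool_rot: [0.0, 0.716, 0.698, -0.0]
force: [-0.2, -0.1, -0.3]
finger_gap: 0.47
gripper_force: 3.5
```

```bash
python3 - <<'E'
from h import *
s=r.get_state();print(s['tcp_pos'],s['force'],s['torque'],s['finger_gap'])
H=cv2.cvtColor(r.capture('scene'),cv2.COLOR_BGR2HSV)
m=cv2.inRange(H,(165,50,20),(180,200,255))|cv2.inRange(H,(0,50,20),(4,200,255));m[:,:395]=0;m[:230]=0
print([(cv2.boundingRect(c),cv2.contourArea(c)) for c in cv2.findContours(m,0,2)[0] if cv2.contourArea(c)>20])
t=np.linspace(0,6.28,60);q=proj('scene',np.c_[.5755+.022*np.cos(t),.217+.022*np.sin(t),t*0+.012]);print('rim on foot: x',q[:,0].min(),q[:,0].max(),'ymax',q[:,1].max())
E
```

```text
[0.57608145 0.21722219 0.10266071] [-0.19262039 -0.14431077 -0.25466649] [-0.09543188  0.04279239  0.0113111 ] 0.4697015505704447
[((432, 296, 11, 14), 25.5), ((440, 267, 9, 8), 33.5)]
rim on foot: x 414.95552168130854 438.235120546611 ymax 312.2330381007228
```

carry_out([
  [0, 0, 0.05],
  [0, 0, 0.1],
  [0, 0, 0.15],
  [0, 0, 0.15],
], roll=[0, 0, 0, 0])

```text
clock: 13.85
tcp_pos: [0.5768, 0.2173, 0.1022]
tool_rot: [0.001, 0.716, 0.698, 0.001]
force: [-1.7, -0.9, 5.0]
finger_gap: 0.47
gripper_force: 3.5
```

carry_out([
  [0, 0, 0.05],
  [0, 0, 0.1],
  [0, 0, 0.15],
  [0, 0, 0.15],
], roll=[0, 0, 0, 0])

```text
clock: 14.25
tcp_pos: [0.5768, 0.2172, 0.1007]
tool_rot: [0.001, 0.716, 0.698, 0.001]
force: [-1.5, -1.0, 4.7]
finger_gap: 0.466
gripper_force: 3.5
```

The contact force is 5 N with the rim at foot height, so the jar is over the post and seated. Letting go.

carry_out([
  [0, 0, 0],
  [0, 0, 0],
  [0, 0, 0],
  [0, 0, 0],
  [0, 0, 0],
], roll=[0, 0, 0, 0, 0], gripper=7.0)

```text
clock: 14.75
tcp_pos: [0.5759, 0.2172, 0.0993]
tool_rot: [-0.0, 0.716, 0.698, -0.0]
force: [-0.6, -0.3, 0.6]
finger_gap: 0.732
gripper_force: 0.0
```

carry_out([
  [0, 0, -1],
  [0, 0, -3],
  [0, 0, -6],
  [0, 0, -9],
  [0, 0, -12],
], roll=[0, 0, 0, 0, 0])

```text
clock: 15.25
tcp_pos: [0.5761, 0.2173, 0.2217]
tool_rot: [0.0, 0.716, 0.698, 0.0]
force: [0.7, 0.4, -0.0]
finger_gap: 0.736
gripper_force: 0.0
```

carry_out([
  [-4, 0, -2],
  [-8, 0, -4],
  [-12, 0, -4],
  [-16, 0, -4],
  [-20, 0, -4],
], roll=[0, 0, 0, 0, 0])

```text
clock: 15.75
tcp_pos: [0.5708, 0.0158, 0.2611]
tool_rot: [0.001, 0.716, 0.698, 0.001]
force: [0.5, 0.2, 0.7]
finger_gap: 0.732
gripper_force: 0.0
```

```bash
python3 - <<'E'
from h import *
for n,c in(('scene',(428,285)),('top',(215,203))):
    H=cv2.cvtColor(r.capture(n),cv2.COLOR_BGR2HSV)
    m=cv2.inRange(H,(165,50,40),(180,170,255))|cv2.inRange(H,(0,50,40),(4,170,255))
    b=blob(m,c);print(n,cv2.boundingRect(b),cv2.contourArea(b))
    t=np.linspace(0,6.28,60);P=np.vstack([np.c_[.575+.022*np.cos(t),.2175+.022*np.sin(t),t*0+z] for z in(.012,.117)])
    print('expected bbox (upright, seated)',cv2.boundingRect(proj(n,P).astype(np.float32)))
    hb=H[0];p=proj(n,[.575,.2175,.117])[0];print('top-face px',p,H[int(p[1]),int(p[0])])
print(r.get_state()['tcp_pos'],r.get_state()['clock'])
cv2.imwrite('pics/end.png',np.hstack([cv2.resize(r.capture('scene')[220:340,370:480],None,fx=4,fy=4),cv2.resize(r.capture('top')[170:240,185:245],None,fx=5,fy=480/70)]))
E
```

```text
scene (416, 266, 36, 45) 993.0
expected bbox (upright, seated) (415, 266, 38, 47)
top-face px [439.02122414 278.05770795] [179  95 137]
top (202, 192, 23, 19) 283.0
expected bbox (upright, seated) (200, 191, 26, 21)
top-face px [208.55989171 200.12331921] [  2 105 138]
[0.57087646 0.01348886 0.26073347] 15.85
```

View pics/end.png

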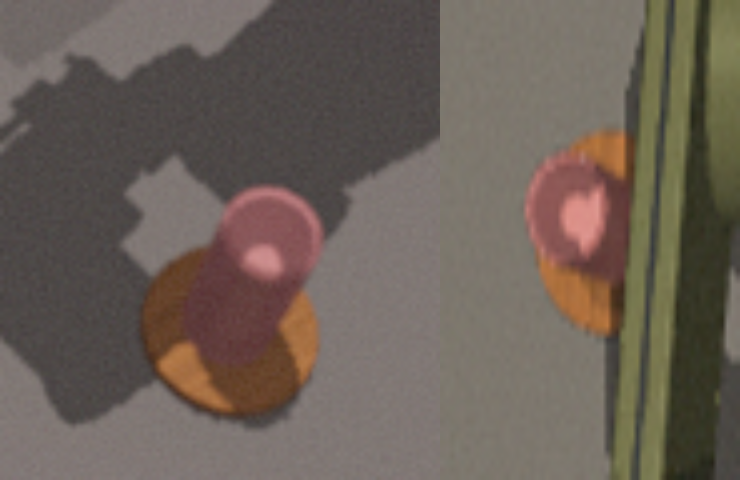

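The picture shows the jar upright over the post: its closed end is at scene crop (270,230), with the post tip visible through the glass at (262,260). The outline matches the seated prediction to 1–3 px.

```bash
python3 -c "
from rig import r
print(r.sign_off())"
```

```text
the job is handed in; nothing more can be done
None
```

The rose jar is mouth down over the bare post with its rim on the stand's foot and the gripper clear of it; the lidded jar was not touched, and I handed the job in at about 16 s of the 40 s allowed.

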